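# Lay out the rivet-setting station on a leatherworker's bench

## Robot

A 6-joint arm with a two-finger parallel gripper is mounted at the origin on the work surface. World frame = base frame: x ahead of the robot, y to its left, z up, the work surface at z = 0. Lengths are in m, angles in rad, forces in N, time in s.
With the tool pointing down it reaches from about 0.3 to 0.95 m from the base axis. Payload 3.1 kg.
Tool frame: the origin (TCP) lies midway between the tips of the shut fingers; the grasp point (between the pads) lies 19 mm behind it (manip.grasp_offset is the distance from the TCP to the grasp point, in m); z points along the fingers, y is the direction in which the jaws open and shut (so a half turn about z gives the same grasp; the last joint's range is limited). The gripper opens to 85 mm and grips with 20 to 120 N. Pads are 22 mm wide; open, the fingers measure 114 mm over their backs; the gripper's body (76 mm by 85 mm) begins 54 mm behind the grasp point. The pads swing forward as they close: fully open they stand 13 mm farther back than shut.
Start: joints at [1.26, 0.308, 1.634, -0, 1.2, -0.07], TCP at [0.149, 0.607, 0.231] pointing down, gripper open.
Joint ranges: [-3.06, 3.06], [-0.79, 1.96], [0.05, 2.63], [-1.19, 4.34], [0.05, 2.64], [-2.94, 2.94]. Speed limits (rad/s): [2.79, 2.79, 3.14, 3.14, 3.14, 3.14].

## Interface

Orientations are given as a unit quaternion [x, y, z, w].
In Python, from bench import manip, optics, models gives the robot as it stands. The module is installed in compiled form; this text tells all that it offers.
- The arm moves only by the tool servo_tool, never from a script. Its argument "moves" is a list of rows, each a list of 7 numbers: the shift along the tool's x, y, z in mm, then the turn, a rotation vector about the tool's x, y, z in degrees, then the closure in counts, from 0 (fully open) to 255 (shut). A call has 1 to 5 rows; each row shifts and turns the commanded pose from where the row before left it, along the tool's axes as they then stand; what a row does not reach is not made up. A row lasts 1/10 s, in which the tool goes at most 50 mm and 8.59 degrees, less where a joint would pass 70% of its speed; a pose out of reach is approached as far as the arm can. A call is refused whole if a number of a shift passes 50 or a number of a turn 8.59, either way. A call with a gripper value outside its range is refused whole. The fingers move at their own pace and stop on an object; "grip_force" is the grip in N (left out, the last holds). Time passes only in rows, so rows that do not move let the fingers close. It gives the time, the measured TCP pose, the force and the opening at its end, in the units of the state.
- manip.observe(): the state, without advancing time (a new reading comes with each control period).
- optics.get_image(name): name is "scene" or "top" or "wrist"; returns the picture (384x512x3 uint8, red, green, blue); there is no depth.
- optics.get_calibration(name): a dict with "camera_matrix" (3x3 intrinsics, pixels), "extrinsics" (4x4, takes a point from world to camera coordinates); the wrist camera has in their place "T_tool_cam" (4x4, takes a point from camera to tool coordinates, whose origin is the TCP and whose axes are the flange's). Camera axes: x right, y up, looking along -z (the intrinsics and any distortion apply to the point x, -y, -z); pixel columns grow to the right and rows downward; lengths in m; the calibration is good to about 2 mm. A picture is of the moment at which its call begins: read the wrist's pose just before it. get_calibration takes no time and is no camera call.
- manip.finish_job(): hands the job in, once; it reports no verdict.
Trained networks look in the newest picture that a camera, given by its name, has taken for a name from the list of things; names that differ only in an ending like _2 or _b are one class to them, and where a whole thing is asked for, a point or a joint stands for the part that bears it (a point fixed in the world has none). Each returns a list of dicts, best first, with "score" (0 to 1); they miss things now and then, are a little off and sometimes report something else, mostly with a low value. They report only what shows in the picture. A call takes as long as a camera call. They do not tell look-alikes from the thing itself.
- models.find_in(query, camera): "point" ([x, y, z] in m, in world coordinates, good to about 4 mm: the middle of the surface that is visible of it).
The state is a dict: "clock": time; "joint_positions": joint angles; "qd": joint speeds; "tau": joint torques, N m; "ee_pos": TCP position; "orientation": TCP orientation; "contact_force": force on the tool from outside, world axes, zero at the start; "torque": the same for the moment, N m; "gripper_width": opening from 0.0 (shut) to 1.0 (fully open).
Only numpy, scipy, OpenCV 4.12 (cv2) and the standard library are available. Lean on these libraries where they do the work, as an engineer would, in place of code of your own. Each camera call takes 0.05 s, during which the arm holds its last target. There are 200 camera calls.

## Task

Set up the bench for riveting. Put the square steel block in the middle of the stone slab and the small round die in the middle of the block; stand the maul on its head midway between the slab and the anvil, stand the tin midway between the slab and the tray of rivets (both in line with the middle of the slab), and lay the setter flat in front of the slab on the robot's side, centred, parallel to the slab's front edge and about 30 mm clear of it. Leave the pliers and the thread spool where they are, and let go of everything.

Things in the scene. Friction and masses are not known exactly. Their poses are not given: they have to be found in the camera images.
- slab: Fixed pale stone slab, 110 x 110 mm, 30 mm high, the middle of a row of three fixed landmarks (anvil, slab, tray) that runs along the slab's y axis. Origin: centre of its underside (on the bench, z = 0); z up; -x is its front, facing the robot, +y its left as seen from the robot. It stands at a small yaw (up to 0.15 rad).
- anvil: Fixed dark steel bench anvil, on the left or the right of the slab, 222 to 238 mm from it between centres. Foot 140 mm (x) x 110 mm (y), 18 mm high, waist narrower, flat top at 75 mm, horn pointing along +x (away from the robot) to 130 mm from the origin. Origin: centre of the foot's underside, z up.
- tray: Fixed open wooden tray of rivets in three compartments, on the other side of the slab, 222 to 238 mm from it between centres. 180 mm (x) x 110 mm (y), 40 mm high. Origin: centre of its underside, z up.
- block: Loose plain steel bench block, 50 x 50 mm and 25 mm high, 0.48 kg, lying flat, sides along its x and y axes, yaw within 0.5 rad of the bench's. Origin: centre of its underside, z up.
- die: Loose round steel rivet die, a disc of 30 mm diameter and 18 mm height, with a dark dished spot on top, about 0.09 kg. Origin: centre of its underside, z up.
- maul: Loose maul standing on its head: a white plastic cylindrical head of 56 mm diameter (52 mm at the base), 70 mm high, and above it an upright dark wooden handle of 26 mm diameter (22 mm at its root) from 70 to 190 mm height; 0.3 to 0.5 kg. Origin: centre of the head's underside, z up along the handle.
- tin: Loose closed plain metal tin, upright cylinder of 52 mm diameter and 60 mm height, 0.1 to 0.24 kg. Origin: centre of its underside, z up.
- setter: Loose steel rivet setter lying flat: dark square bar 14 x 14 mm, from x = -55 to +25 mm, then a round 10 mm tip to x = +55 mm; 110 mm long in all, about 0.13 kg. Origin: middle of its length, on the underside; x along the bar to the tip, z up. Starts lying roughly across the robot's view (x axis within 0.4 rad of the bench's y).
- pliers: Bystander: loose pliers with steel jaws and black handles lying flat at the far right of the bench, 160 mm long, 13 mm high. Origin: underside near the pivot; x along the jaws. Leave alone.
- spool: Bystander: brown thread spool standing upright at the far left of the bench, 54 mm diameter, 70 mm high. Origin: centre of its underside. Leave alone.
Not all that is in view belongs to the job. Leave any purple look-alike of the block alone. There is more than one size of the tin; the one meant has the size given above.

How it is judged:
At the end, for the whole second after the job is handed in: Block on slab within 12 mm of centre; die on block within 10; maul upright, 90-131 mm from slab and from anvil centres, within 20 of slab y axis; tin likewise slab/tray; setter flat, middle 77-107 mm before slab centre, 20 sideways, parallel to 0.17 rad; all at rest (horizontal distance between block and slab below 0.012 m and z of block in the frame of slab between 0.026 and 0.034 m and angle between each of block, die's own z axis and vertical below 0.1 rad and horizontal distance between die and block below 0.01 m and z of die in the frame of block between 0.021 and 0.029 m and x of maul in the frame of slab between -0.02 and 0.02 m and horizontal distance between maul and slab between 0.09 and 0.131 m and horizontal distance between maul and anvil between 0.09 and 0.131 m and height (world z) of maul between -0.004 and 0.005 m and angle between each of maul, tin's own z axis and vertical below 0.12 rad and x of tin in the frame of slab between -0.02 and 0.02 m and horizontal distance between tin and slab between 0.09 and 0.131 m and horizontal distance between tin and tray between 0.09 and 0.131 m and height (world z) of tin between -0.004 and 0.005 m and x of setter in the frame of slab between -0.107 and -0.077 m and y of setter in the frame of slab between -0.02 and 0.02 m and height (world z) of setter between -0.004 and 0.005 m and angle between the x axis of setter and the y axis of slab, either way round below 0.17 rad and angle between setter's own z axis and vertical below 0.15 rad and linear speed of each of block, die, maul, tin, setter below 0.02 m/s and angular speed of each of block, die, maul, tin, setter below 0.2 rad/s); the robot touches nothing.
It fails at once if the pliers are shifted by more than 20 mm (distance of pliers from where it was at the start of the episode above 0.02 m).
It fails at once if the thread spool is shifted by more than 20 mm (distance of spool from where it was at the start of the episode above 0.02 m).
It also fails if it takes over 128 s, if anything falls off the work surface, if the arm or the gripper's body presses on something with over 40 N, if the wrist force passes 120 N, or if a joint passes its speed limit or range.

## Working session

There is one attempt and no reset: what is moved stays moved. The work goes in short steps, Python scripts to look and compute and a tool call to move; the robot and the scene stay as the last step left them, time stands still between calls to the robot, and variables do not carry over. Pictures are saved under pics/ and viewed, about 12 in all and at most 16, crops included, and the job is handed in when it is done.

Besides the shell and the picture viewer there is one more tool, called after "Emit:" by a JSON object that holds its "name" and its "arguments". servo_tool: Moves the arm, as the interface text tells. Its arguments: {"type":"object","properties":{"moves":{"type":"array"},"grip_force":{"type":"number"}},"required":["moves"]}

```bash
mkdir -p pics
cat > h.py <<'E'
import numpy as np, cv2
from bench import manip, optics, models
from scipy.spatial.transform import Rotation as R
def cam(n):
    c=optics.get_calibration(n); K=np.array(c["camera_matrix"])
    if n=="wrist":
        s=manip.observe(); T=np.eye(4); T[:3,:3]=R.from_quat(s["orientation"]).as_matrix(); T[:3,3]=s["ee_pos"]
        W=T@np.array(c["T_tool_cam"])
    else: W=np.linalg.inv(np.array(c["extrinsics"]))
    return K,W,c
def snap(n,f):
    C=cam(n); im=optics.get_image(n); cv2.imwrite("pics/"+f,im[:,:,::-1]); return im,C
def px2w(C,u,v,z):
    K,W,_=C; d=np.linalg.inv(K)@[u,v,1.]; d=W[:3,:3]@(d*[1,-1,-1]); return W[:3,3]+d*(z-W[2,3])/d[2]
def w2px(C,p):
    K,W,_=C; q=(np.linalg.inv(W)@[*p,1])[:3]*[1,-1,-1]; q=K@q; return q[:2]/q[2]
E
python3 - <<'E'
from h import *
im,C=snap("top","top0.png"); im2,C2=snap("scene","scene0.png")
for n in("top","scene","wrist"): print(n,{k:(np.round(v,3).tolist() if not isinstance(v,str) else v) for k,v in optics.get_calibration(n).items()})
for q in["slab","anvil","tray","block","die","maul","tin","setter","pliers","spool"]:
    print(q,[(np.round(d["point"],3).tolist(),round(d["score"],2)) for d in models.find_in(q,"top")[:4]])
print(manip.observe(),manip.grasp_offset)
E
```

```text
top {'camera_matrix': [[359.2, 0.0, 253.662], [0.0, 359.2, 191.325], [0.0, 0.0, 1.0]], 'extrinsics': [[-0.003, -1.0, -0.003, 0.013], [0.968, -0.003, 0.251, -0.516], [-0.251, -0.002, 0.968, -0.891], [0.0, 0.0, 0.0, 1.0]]}
scene {'camera_matrix': [[478.027, 0.0, 254.662], [0.0, 478.027, 192.074], [0.0, 0.0, 1.0]], 'extrinsics': [[0.79, 0.613, -0.013, -0.394], [-0.44, 0.581, 0.685, 0.198], [0.427, -0.535, 0.729, -1.948], [0.0, 0.0, 0.0, 1.0]]}
wrist {'camera_matrix': [[285.336, 0.0, 254.399], [0.0, 285.336, 189.526], [0.0, 0.0, 1.0]], 'T_tool_cam': [[-0.001, 0.962, 0.272, 0.069], [1.0, 0.001, 0.0, -0.0], [-0.0, 0.272, -0.962, -0.142], [0.0, 0.0, 0.0, 1.0]]}
slab [([0.607, 0.027, 0.029], 0.6), ([0.442, -0.004, 0.059], 0.5)]
anvil [([0.599, -0.199, 0.031], 0.68)]
tray [([0.619, 0.252, 0.019], 0.56), ([0.601, -0.201, 0.029], 0.23)]
block [([0.373, -0.373, 0.023], 0.84), ([0.443, -0.294, 0.023], 0.75)]
die [([0.45, 0.31, 0.018], 0.68), ([0.597, -0.198, 0.031], 0.25)]
maul [([0.437, 0.129, 0.071], 0.58)]
tin [([0.337, -0.065, 0.084], 0.77), ([0.442, -0.005, 0.061], 0.65)]
setter [([0.446, -0
[... 169 characters left out ...]
0.6, 'joint_positions': array([ 1.26028021e+00,  3.08058273e-01,  1.63380929e+00, -2.21615007e-05,
        1.19969216e+00, -6.97260084e-02]), 'qd': array([-2.65858730e-04, -9.75062259e-04, -1.59714091e-03, -2.97621217e-04,
        3.92121791e-05,  8.51375094e-04]), 'tau': array([-4.54888559e-04, -4.14987302e+01, -2.76892948e+01, -3.93640209e-05,
        1.33755988e-03, -3.37858008e-07]), 'ee_pos': array([0.14909431, 0.60696253, 0.2312936 ]), 'orientation': array([1.20100424e-01, 9.92761748e-01, 1.42156365e-05, 1.32517398e-05]), 'contact_force': array([ 0.39590147,  0.67986922, -0.22439519]), 'torque': array([ 0.01293627, -0.07920997, -0.02399529]), 'gripper_width': 1.0033881986588657} 0.0187
```

View pics/top0.png

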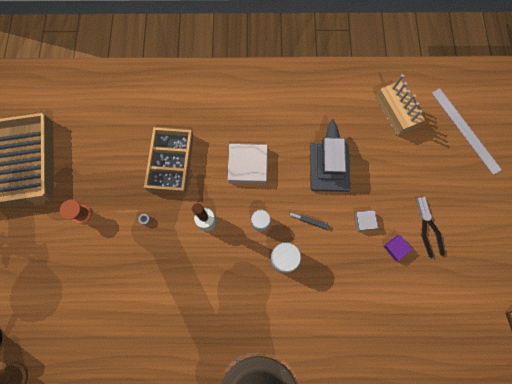

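View pics/scene0.png

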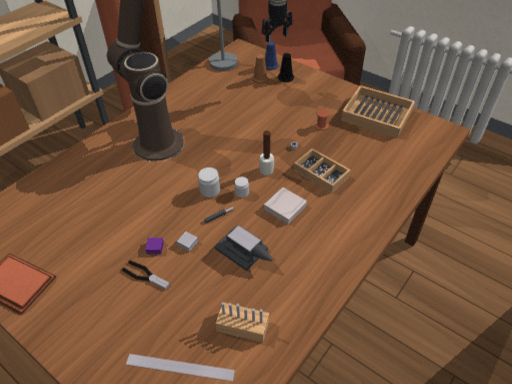

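Top picture:
- The tray is at (168,158), the slab at (248,162) and the anvil at (330,163).
- The block could be the grey square at (367,220) or the purple one at (398,248). I choose the grey one.
- The tin could be the small white can at (261,220) or the larger can at (286,257). The small one reads z=0.06, so I choose it.
- The maul is at (204,218), the die at (144,219) and the setter at (310,221).

Next is the close crop to check these choices.

Run:
```python
import cv2
im=cv2.imread("pics/top0.png")[125:275,130:420]
cv2.imwrite("pics/crop0.png",cv2.resize(im,None,fx=2.75,fy=2.75,interpolation=cv2.INTER_CUBIC))
```

```text
(no output)
```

View pics/crop0.png

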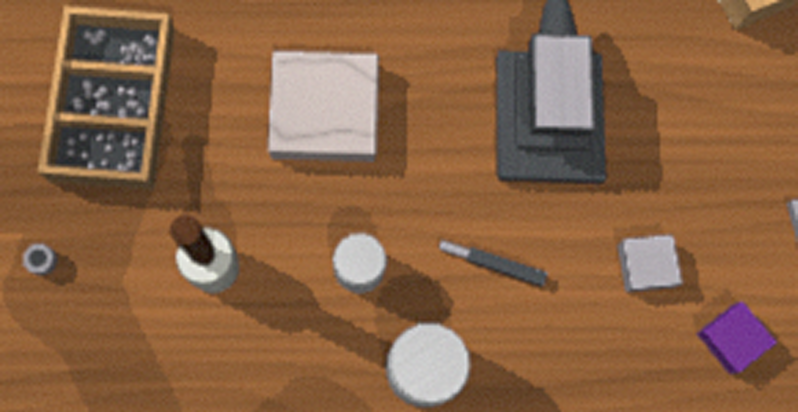

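The crop confirms the choices: a plain grey block at crop (650,262), the small tin at (359,260) and a pale slab at (324,103). Next I turn these pixels into positions.

Run:
```python
from h import *
C=cam("top")
f=lambda u,v,z: px2w(C,(u+.5)/2.75-.5+130,(v+.5)/2.75-.5+125,z)[:2]
def quad(n,P,z):
    q=np.array([f(*p,z) for p in P]); c=q.mean(0)
    e=[q[1]-q[0],q[2]-q[3]]; g=[q[0]-q[3],q[1]-q[2]]
    print(n,c.round(4),"yaw from y-edges",[round(np.arctan2(d[0],-d[1]),3) for d in e],"x-edges",[round(np.arctan2(d[1],d[0]),3) for d in g],"len",[round(np.linalg.norm(d),4) for d in e+g]); return c
S=quad("slab",[(274,53),(378,52),(376,151),(270,154)],.03)
T=quad("tray",[(66,8),(171,14),(150,180),(40,173)],.04)
A=quad("anvilfoot",[(497,52),(603,52),(606,181),(497,180)],.018)
quad("anviltop",[(532,37),(591,36),(592,128),(531,128)],.075)
quad("block",[(620,238),(673,236),(681,283),(629,288)],.025)
print("die",f(38,257,.018),"tin",f(359,260,.06),"maulhandle",f(187,229,.19),"head",f(207,258,.07))
print("setter tip",f(442,245,.005),"end",f(545,279,.014))
print("row yaw",np.arctan2(*((T-A)*[-1,1])), "dists",np.linalg.norm(T-S),np.linalg.norm(A-S))
```

```text
slab [0.6121 0.0277] yaw from y-edges [np.float64(0.006), np.float64(0.026)] x-edges [np.float64(-0.023), np.float64(-0.031)] len [np.float64(0.1084), np.float64(0.1076), np.float64(0.1096), np.float64(0.1075)]
tray [0.6202 0.2497] yaw from y-edges [np.float64(-0.066), np.float64(-0.069)] x-edges [np.float64(-0.078), np.float64(-0.077)] len [np.float64(0.1103), np.float64(0.1106), np.float64(0.1791), np.float64(0.1794)]
anvilfoot [ 0.6009 -0.2067] yaw from y-edges [np.float64(-0.004), np.float64(-0.013)] x-edges [np.float64(-0.042), np.float64(-0.047)] len [np.float64(0.1117), np.float64(0.111), np.float64(0.1397), np.float64(0.1407)]
anviltop [ 0.6165 -0.2066] yaw from y-edges [np.float64(0.014), np.float64(-0.004)] x-edges [np.float64(-0.061), np.float64(-0.056)] len [np.float64(0.0589), np.float64(0.0593), np.float64(0.0953), np.float64(0.0963)]
block [ 0.4461 -0.2956] yaw from y-edges [np.float64(0.035), np.float64(0.093)] x-edges [np.float64(0.103), np.float64(0.08)] len [np.float64(0.053), np.float64(0.0518), np.float64(0.0504), np.float64(0.0473)]
die [0.45350262 0.3143676 ] tin [ 0.44196791 -0.00609991] maulhandle [0.44538518 0.13847148] head [0.4425737  0.13789791]
setter tip [ 0.46689045 -0.09140261] end [ 0.43034559 -0.19222247]
row yaw -0.042265801020086625 dists 0.22214711042053312 0.2345935657463806
```

Emit:
{"name": "servo_tool", "arguments": {"moves": [[0,0,0,0,0,-7,0],[0,0,0,0,0,-6.8,0],[-25,-40,0,0,0,0,0],[-25,-40,0,0,0,0,0],[-25,-40,0,0,0,0,0]], "grip_force": 40}}

```text
clock: 1.1
ee_pos: [0.2245, 0.4858, 0.2312]
orientation: [-0.001, 1.0, 0.0, 0.0]
contact_force: [1.1, -1.2, 0.8]
gripper_width: 1.002
```

Emit:
{"name": "servo_tool", "arguments": {"moves": [[-25,-40,0,0,0,0,0],[-25,-40,0,0,0,0,0],[-25,-40,0,0,0,0,0],[-25,-40,0,0,0,0,0],[-25,-40,0,0,0,0,0]]}}

```text
clock: 1.6
ee_pos: [0.3499, 0.2854, 0.2317]
orientation: [-0.0, 1.0, 0.0, 0.001]
contact_force: [1.1, 0.2, -0.1]
gripper_width: 1.001
```

Emit:
{"name": "servo_tool", "arguments": {"moves": [[-24,-37,0,0,0,0,0],[-24,-37,0,0,0,0,0],[-24,-37,0,0,0,0,0],[-22,-36,0,0,0,0,0],[0,0,0,0,0,0,0]]}}

```text
clock: 2.1
ee_pos: [0.4458, 0.1362, 0.2319]
orientation: [0.003, 1.0, -0.001, 0.001]
contact_force: [-0.7, 0.1, -0.1]
gripper_width: 1.003
```

Run:
```python
from h import *
im,C=snap("wrist","w1.png")
for q in["maul","slab"]: print(q,[(np.round(d["point"],3).tolist(),round(d["score"],2)) for d in models.find_in(q,"wrist")[:4]])
print(manip.observe()["ee_pos"])
for p in [(.4435,.138,.19),(.4435,.138,.07),(.4435,.138,0)]: print(w2px(C,p))
```

```text
maul [([0.438, 0.14, 0.127], 0.6)]
slab []
[0.44281123 0.14014724 0.23125247]
[257.26689005 209.91093949]
[256.3537575  172.05512154]
[256.07837737 160.63866289]
```

View pics/w1.png

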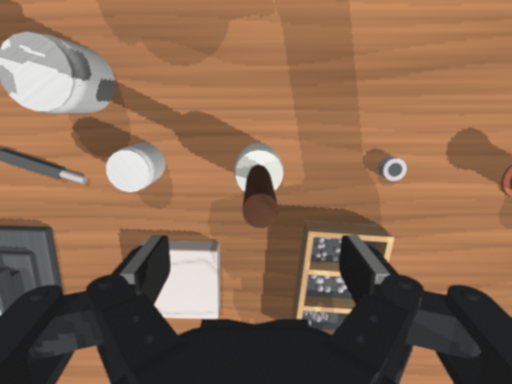

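The wrist view shows the handle top at (261,210) against a prediction of (257,210), so the maul is centred. I descend and grip.

Emit:
{"name": "servo_tool", "arguments": {"moves": [[0,0,35,0,0,0,0],[0,0,35,0,0,0,0],[0,0,35,0,0,0,0],[0,0,0,0,0,0,255],[0,0,0,0,0,0,255]], "grip_force": 50}}

```text
clock: 2.75
ee_pos: [0.4422, 0.141, 0.1262]
orientation: [-0.001, 1.0, -0.0, -0.001]
contact_force: [0.7, -0.3, 0.4]
gripper_width: 0.693
```

Emit:
{"name": "servo_tool", "arguments": {"moves": [[0,0,0,0,0,0,255],[0,0,0,0,0,0,255],[0,0,0,0,0,0,255],[0,0,0,0,0,0,255],[0,0,-5,0,0,0,255]]}}

```text
clock: 3.25
ee_pos: [0.443, 0.1399, 0.1317]
orientation: [0.0, 1.0, 0.0, 0.0]
contact_force: [-0.1, 0.8, -4.2]
gripper_width: 0.291
```

Emit:
{"name": "servo_tool", "arguments": {"moves": [[0,0,-30,0,0,0,255],[0,0,-35,0,0,0,255],[-10,-15,-25,0,0,0,255],[-22,-31,0,0,0,0,255],[-22,-31,0,0,0,0,255]]}}

```text
clock: 3.75
ee_pos: [0.4977, 0.0626, 0.2225]
orientation: [-0.001, 1.0, 0.0, 0.001]
contact_force: [0.7, 0.6, -3.8]
gripper_width: 0.292
```

Emit:
{"name": "servo_tool", "arguments": {"moves": [[-22,-31,0,0,0,0,255],[-22,-31,0,0,0,0,255],[-22,-31,0,0,0,0,255],[-22,-31,0,0,0,0,255],[-22,-29,0,0,0,0,255]]}}

```text
clock: 4.25
ee_pos: [0.6069, -0.0914, 0.2204]
orientation: [0.0, 1.0, 0.0, -0.001]
contact_force: [-0.0, 0.8, -4.1]
gripper_width: 0.289
```

Emit:
{"name": "servo_tool", "arguments": {"moves": [[0,0,0,0,0,0,255],[0,0,30,0,0,0,255],[0,0,35,0,0,0,255],[0,0,20,0,0,0,255],[0,0,0,0,0,0,255]]}}

```text
clock: 4.75
ee_pos: [0.6022, -0.0887, 0.1312]
orientation: [0.0, 1.0, 0.001, -0.006]
contact_force: [0.6, 0.0, -3.6]
gripper_width: 0.286
```

Emit:
{"name": "servo_tool", "arguments": {"moves": [[-2,0,3,0,0,0,255],[0,0,2,0,0,0,255],[0,0,0,0,0,0,255],[0,0,0,0,0,0,120],[0,0,0,0,0,0,0]]}}

```text
clock: 5.25
ee_pos: [0.6105, -0.0903, 0.1332]
orientation: [-0.0, 1.0, -0.0, 0.002]
contact_force: [-0.1, 0.5, -0.1]
gripper_width: 0.622
```

Emit:
{"name": "servo_tool", "arguments": {"moves": [[0,0,0,0,0,0,0],[0,0,0,0,0,0,0],[0,0,-35,0,0,0,0],[0,0,-40,0,0,0,0],[0,0,-35,0,0,0,0]]}}

```text
clock: 5.75
ee_pos: [0.6092, -0.0901, 0.243]
orientation: [-0.0, 1.0, -0.0, 0.0]
contact_force: [1.0, 0.3, 0.4]
gripper_width: 1.003
```

I lowered the maul about 5 mm too little, so I'll check it from the top camera once the arm is clear. Next I go to the block.

Emit:
{"name": "servo_tool", "arguments": {"moves": [[27,-34,0,0,0,0,0],[27,-34,0,0,0,0,0],[27,-34,0,0,0,0,0],[27,-34,0,0,0,0,0],[27,-34,0,0,0,0,0]]}}

```text
clock: 6.25
ee_pos: [0.4731, -0.2612, 0.2417]
orientation: [-0.0, 1.0, -0.0, 0.0]
contact_force: [-0.5, -1.0, -0.3]
gripper_width: 1.002
```

Emit:
{"name": "servo_tool", "arguments": {"moves": [[28,-36,0,0,0,0,0],[0,0,35,0,0,-5,0],[0,0,0,0,0,0,0]]}}

```text
clock: 6.55
ee_pos: [0.4426, -0.2951, 0.2027]
orientation: [-0.042, 0.999, 0.003, -0.003]
contact_force: [-0.8, 1.4, -0.2]
gripper_width: 0.998
```

Run:
```python
from h import *
im,C=snap("wrist","w2.png"); 
for q in["block"]: print(q,[(np.round(d["point"],3).tolist(),round(d["score"],2)) for d in models.find_in(q,"wrist")[:4]])
im2,C2=snap("top","top2.png")
for q in["maul"]: print(q,[(np.round(d["point"],3).tolist(),round(d["score"],2)) for d in models.find_in(q,"top")[:4]])
print(manip.observe()["ee_pos"])
e=.025
print([w2px(C,(.446+a*e,-.2955+b*e,.025)).round() for a,b in((1,1),(1,-1),(-1,-1),(-1,1))])
cv2.imwrite("pics/c2.png",np.hstack([im[:,:,::-1][:, :400],cv2.resize(im2[110:270,200:360,::-1],(384,384))]))
print(w2px(C2,(.6065,-.09,.19)),w2px(C2,(.6065,-.09,.07)))
```

```text
block [([0.441, -0.297, 0.026], 0.81), ([0.371, -0.374, 0.025], 0.63), ([0.569, -0.221, 0.031], 0.21)]
maul [([0.599, -0.088, 0.07], 0.56), ([0.451, 0.313, 0.014], 0.24)]
[ 0.44727726 -0.29581592  0.20749751]
[array([272., 198.]), array([230., 194.]), array([233., 152.]), array([277., 155.])]
[295.59972256 141.66412371] [290.7353048 158.6517819]
```

View pics/c2.png

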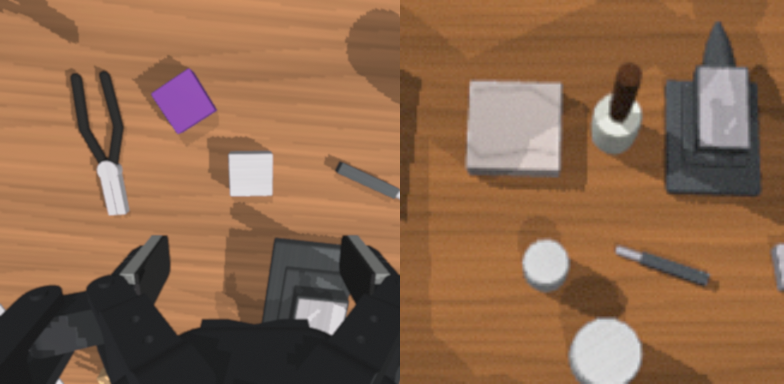

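The maul stands upright: its handle top is at top-camera pixel (294.6,140), against (295.6,141.7) for the target. The block shows in the wrist view at (251,174), where I predicted it. I go down for the block.

Emit:
{"name": "servo_tool", "arguments": {"moves": [[0,0,45,0,0,0,0],[0,0,45,0,0,0,0],[0,0,45,0,0,0,0],[0,0,40,0,0,0,0],[0,0,28,0,0,0,0]]}}

```text
clock: 7.25
ee_pos: [0.4468, -0.2949, 0.0018]
orientation: [-0.044, 0.999, 0.0, -0.0]
contact_force: [-0.1, -0.1, -0.0]
gripper_width: 0.996
```

Emit:
{"name": "servo_tool", "arguments": {"moves": [[0,0,0,0,0,0,255],[0,0,0,0,0,0,255],[0,0,0,0,0,0,255],[0,0,0,0,0,0,255]], "grip_force": 60}}

```text
clock: 7.65
ee_pos: [0.4486, -0.2975, 0.006]
orientation: [-0.044, 0.999, -0.002, 0.002]
contact_force: [2.0, 0.8, 2.1]
gripper_width: 0.569
```

Emit:
{"name": "servo_tool", "arguments": {"moves": [[0,0,-35,0,0,0,255],[0,0,-40,0,0,0,255],[0,0,-35,0,0,0,255],[0,0,0,0,0,6,255],[0,40,0,0,0,0,255]]}}

```text
clock: 8.15
ee_pos: [0.4501, -0.261, 0.1174]
orientation: [0.012, 1.0, -0.004, 0.005]
contact_force: [1.0, 0.6, -5.1]
gripper_width: 0.568
```

Emit:
{"name": "servo_tool", "arguments": {"moves": [[0,45,0,0,0,0,255],[0,45,0,0,0,0,255],[0,45,0,0,0,0,255],[0,45,0,0,0,0,255],[0,45,0,0,0,0,255]]}}

```text
clock: 8.65
ee_pos: [0.4502, -0.0293, 0.114]
orientation: [0.009, 1.0, -0.0, 0.001]
contact_force: [0.5, 0.1, -4.6]
gripper_width: 0.572
```

Emit:
{"name": "servo_tool", "arguments": {"moves": [[-40,15,0,0,0,0,255],[-40,15,0,0,0,0,255],[-40,15,0,0,0,0,255],[-41,16,0,0,0,0,255],[0,0,0,0,0,0,255]]}}

```text
clock: 9.15
ee_pos: [0.6192, 0.0292, 0.1147]
orientation: [0.008, 1.0, 0.0, 0.005]
contact_force: [-0.3, -1.1, -3.5]
gripper_width: 0.57
```

Run:
```python
from h import *
im,C=snap("wrist","w3.png"); im2,C2=snap("scene","scene3.png"); s=manip.observe(); print(s["ee_pos"],s["orientation"])
cv2.imwrite("pics/c3.png",np.hstack([im[:,:,::-1],cv2.resize(im2[150:260,220:300,::-1],(280,384))]))
```

```text
[0.61277493 0.02769689 0.11320639] [ 8.18684361e-03  9.99966371e-01 -3.08381871e-05 -4.82178524e-04]
```

View pics/c3.png

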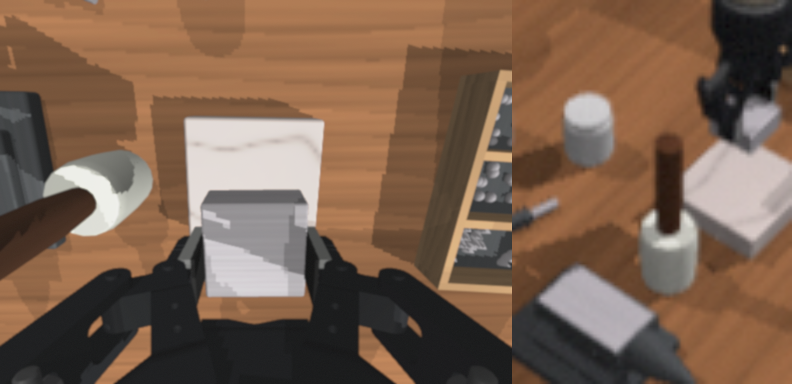

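Emit:
{"name": "servo_tool", "arguments": {"moves": [[0,0,30,0,0,0,255],[0,0,30,0,0,0,255],[0,0,16,0,0,0,255],[0,0,0,0,0,0,255]]}}

```text
clock: 9.65
ee_pos: [0.6104, 0.0267, 0.0364]
orientation: [0.009, 1.0, -0.0, -0.002]
contact_force: [0.2, 0.3, -4.8]
gripper_width: 0.567
```

Run:
```python
from h import *
im=cv2.imread("pics/w3.png"); C=cam("wrist"); K,W,c=C
T=np.eye(4); T[:3,:3]=R.from_quat([8.18684361e-03,9.99966371e-01,-3.08381871e-05,-4.82178524e-04]).as_matrix(); T[:3,3]=[0.61277493,0.02769689,0.11320639]
C=(K,T@np.array(c["T_tool_cam"]),c)
print("slab front corners",px2w(C,185,119,.03),px2w(C,324,121,.03))
print("block bottom front corners",px2w(C,203,206,.11),px2w(C,308,206,.11),"top front",px2w(C,207,191,.135),px2w(C,300,191,.135))
print(manip.observe()["ee_pos"],manip.observe()["contact_force"])
```

```text
slab front corners [ 0.55024221 -0.02466309  0.03      ] [0.55362499 0.08218039 0.03      ]
block bottom front corners [5.93648254e-01 1.69166249e-04 1.10000000e-01] [0.59464883 0.05678582 0.11      ] top front [0.57816297 0.00730113 0.135     ] [0.57888615 0.04822531 0.135     ]
[0.61041895 0.02667969 0.03643667] [ 0.1917651   0.32428736 -4.84339643]
```

Emit:
{"name": "servo_tool", "arguments": {"moves": [[0,0,3,0,0,0,255],[0,0,0,0,0,0,255]]}}

```text
clock: 9.85
ee_pos: [0.6127, 0.0268, 0.0351]
orientation: [0.009, 1.0, -0.0, 0.0]
contact_force: [-1.0, -0.4, -1.6]
gripper_width: 0.569
```

Emit:
{"name": "servo_tool", "arguments": {"moves": [[0,0,1,0,0,0,255],[0,0,0,0,0,0,100],[0,0,0,0,0,0,0],[0,0,0,0,0,0,0],[0,0,-30,0,0,0,0]]}}

```text
clock: 10.35
ee_pos: [0.6088, 0.0272, 0.0594]
orientation: [0.009, 1.0, 0.0, -0.005]
contact_force: [0.4, -0.6, 0.0]
gripper_width: 0.999
```

Emit:
{"name": "servo_tool", "arguments": {"moves": [[0,0,-40,0,0,0,0],[0,0,-40,0,0,0,0],[42,-8,0,0,0,0,0],[42,-8,0,0,0,0,0],[42,-8,0,0,0,0,0]]}}

```text
clock: 10.85
ee_pos: [0.4857, 0.0052, 0.1439]
orientation: [0.008, 1.0, -0.0, 0.001]
contact_force: [0.0, 0.2, 0.2]
gripper_width: 1.001
```

Emit:
{"name": "servo_tool", "arguments": {"moves": [[43,-9,0,0,0,0,0],[0,0,0,0,0,-1,0],[0,0,0,0,0,0,0]]}}

```text
clock: 11.15
ee_pos: [0.4428, -0.003, 0.1435]
orientation: [0.0, 1.0, 0.0, 0.001]
contact_force: [0.5, 0.1, 0.9]
gripper_width: 1.003
```

Run:
```python
from h import *
im,C=snap("wrist","w4.png"); 
print([(np.round(d["point"],3).tolist(),round(d["score"],2)) for d in models.find_in("tin","wrist")[:4]])
im2,C2=snap("top","top4.png")
for q in("block","setter","die"):print(q,[(np.round(d["point"],3).tolist(),round(d["score"],2)) for d in models.find_in(q,"top")[:4]])
s=manip.observe(); print(s["ee_pos"],s["orientation"],w2px(C,(.442,-.006,.06)))
cv2.imwrite("pics/c4.png",np.hstack([im[:,100:420,::-1],cv2.resize(im2[130:220,210:310,::-1],(427,384),interpolation=cv2.INTER_CUBIC)]))
```

```text
[([0.343, -0.064, 0.085], 0.63), ([0.435, -0.009, 0.059], 0.58), ([0.558, 0.212, 0.015], 0.52)]
block [([0.369, -0.375, 0.022], 0.9)]
setter [([0.442, -0.157, 0.014], 0.64)]
die [([0.449, 0.314, 0.015], 0.56)]
[ 0.44472655 -0.00290727  0.14362887] [-1.26135342e-04  9.99999818e-01 -5.38790176e-05  5.87585881e-04] [250.91466118 194.43918762]
```

View pics/c4.png

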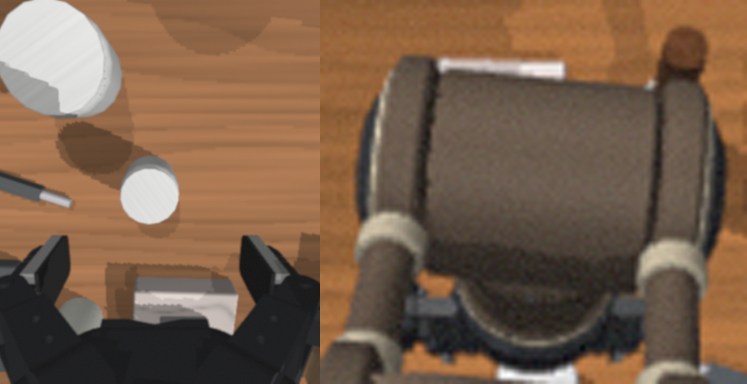

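The tin is where predicted, at wrist pixel (250,195). I descend and grip it high, so the fingers clear the tray walls later.

Emit:
{"name": "servo_tool", "arguments": {"moves": [[2,-3,35,0,0,0,0],[0,0,40,0,0,0,0],[0,0,32,0,0,0,0],[0,0,0,0,0,0,255],[0,0,0,0,0,0,255]], "grip_force": 40}}

```text
clock: 11.95
ee_pos: [0.4414, -0.0058, 0.0361]
orientation: [-0.0, 1.0, 0.0, -0.001]
contact_force: [-0.1, 0.8, 0.4]
gripper_width: 0.692
```

Emit:
{"name": "servo_tool", "arguments": {"moves": [[0,0,0,0,0,0,255],[0,0,0,0,0,0,255],[0,0,-30,0,0,0,255],[0,0,-40,0,0,0,255],[0,0,-20,0,0,0,255]]}}

```text
clock: 12.45
ee_pos: [0.4439, -0.0062, 0.1305]
orientation: [-0.0, 1.0, -0.0, 0.004]
contact_force: [0.5, -0.5, -0.6]
gripper_width: 0.575
```

Emit:
{"name": "servo_tool", "arguments": {"moves": [[-34,29,0,0,0,0,255],[-34,29,0,0,0,0,255],[-34,29,0,0,0,0,255],[-34,29,0,0,0,0,255],[-35,29,0,0,0,0,255]]}}

```text
clock: 12.95
ee_pos: [0.614, 0.1405, 0.1281]
orientation: [-0.0, 1.0, 0.0, 0.001]
contact_force: [1.6, -0.8, -0.8]
gripper_width: 0.573
```

Emit:
{"name": "servo_tool", "arguments": {"moves": [[0,0,0,0,0,0,255],[0,0,30,0,0,0,255],[0,0,30,0,0,0,255],[0,0,26,0,0,0,255],[0,0,0,0,0,0,255]]}}

```text
clock: 13.45
ee_pos: [0.6096, 0.1385, 0.0381]
orientation: [0.0, 1.0, -0.0, -0.003]
contact_force: [0.2, -0.8, -0.4]
gripper_width: 0.579
```

Run:
```python
from h import *
im,C=snap("wrist","w5.png"); im2,C2=snap("scene","scene5.png"); s=manip.observe(); print(s["ee_pos"],s["orientation"],s["contact_force"])
cv2.imwrite("pics/c5.png",np.hstack([im[:,:,::-1],cv2.resize(im2[130:240,230:310,::-1],(280,384),interpolation=cv2.INTER_CUBIC)]))
```

```text
[0.61213328 0.13884422 0.04116633] [ 2.97818137e-05  9.99999997e-01 -6.31833247e-05  1.57131150e-05] [ 0.29435755  0.09519407 -0.99453667]
```

View pics/c5.png

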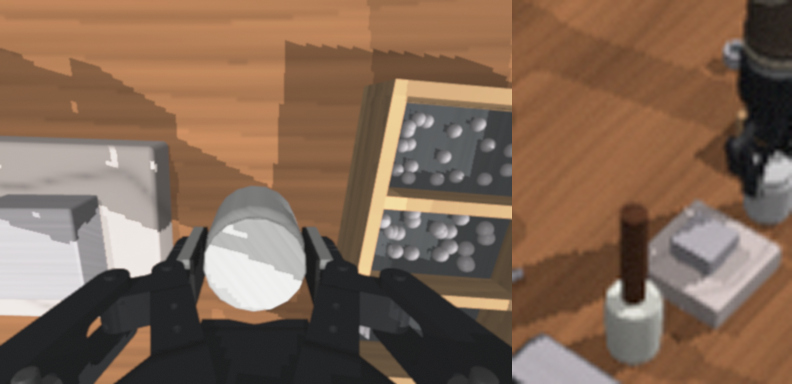

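The tin is held upright, and the block sits on the slab. I lower the tin and release with a partial opening.

Emit:
{"name": "servo_tool", "arguments": {"moves": [[0,0,4,0,0,0,255],[0,0,0,0,0,0,255],[0,0,0,0,0,0,70],[0,0,0,0,0,0,60],[0,0,0,0,0,0,60]]}}

```text
clock: 14.05
ee_pos: [0.6127, 0.1392, 0.0369]
orientation: [-0.0, 1.0, 0.0, 0.001]
contact_force: [-0.0, -0.3, 0.6]
gripper_width: 0.766
```

Emit:
{"name": "servo_tool", "arguments": {"moves": [[0,0,-25,0,0,0,60],[0,0,-40,0,0,0,0],[0,0,-40,0,0,0,0],[30,35,0,0,0,0,0],[32,35,0,0,0,0,0]]}}

```text
clock: 14.55
ee_pos: [0.5525, 0.2096, 0.1443]
orientation: [0.002, 1.0, 0.001, 0.003]
contact_force: [-1.2, 0.3, -0.8]
gripper_width: 1.002
```

Emit:
{"name": "servo_tool", "arguments": {"moves": [[32,35,0,0,0,0,0],[32,35,0,0,0,0,0],[32,35,0,0,0,0,0],[0,0,0,0,0,0,0],[0,0,0,0,0,0,0]]}}

```text
clock: 15.05
ee_pos: [0.4536, 0.315, 0.1416]
orientation: [-0.002, 1.0, -0.0, 0.0]
contact_force: [0.2, -0.5, 0.0]
gripper_width: 0.999
```

Run:
```python
from h import *
im,C=snap("wrist","w6.png"); 
print([(np.round(d["point"],3).tolist(),round(d["score"],2)) for d in models.find_in("die","wrist")[:4]])
im2,C2=snap("top","top6.png")
for q in("block","tin","maul","slab","tray","anvil"):print(q,[(np.round(d["point"],3).tolist(),round(d["score"],2)) for d in models.find_in(q,"top")[:4]])
s=manip.observe(); print(s["ee_pos"],s["orientation"],w2px(C,(.4525,.314,.018)))
cv2.imwrite("pics/c6.png",np.hstack([im[:,180:340,::-1],cv2.resize(im2[120:210,150:350,::-1],None,fx=3.1,fy=3.1,interpolation=cv2.INTER_CUBIC)[:384].copy() if 0 else cv2.copyMakeBorder(cv2.resize(im2[120:210,150:350,::-1],None,fx=3.1,fy=3.1,interpolation=cv2.INTER_CUBIC),0,105,0,0,cv2.BORDER_CONSTANT)]))
```

```text
[([0.45, 0.313, 0.024], 0.96)]
block [([0.602, 0.027, 0.052], 0.62), ([0.368, -0.372, 0.024], 0.61)]
tin [([0.342, -0.068, 0.086], 0.78), ([0.609, 0.137, 0.06], 0.76)]
maul [([0.599, -0.09, 0.071], 0.64), ([0.62, 0.254, 0.017], 0.29)]
slab [([0.6, 0.026, 0.032], 0.75)]
tray [([0.622, 0.253, 0.018], 0.71)]
anvil [([0.599, -0.203, 0.03], 0.61)]
[0.45477813 0.31340002 0.14118631] [ 6.86771471e-04  9.99999762e-01 -5.33853144e-05 -4.51607725e-05] [253.55355422 182.08424643]
```

View pics/c6.png

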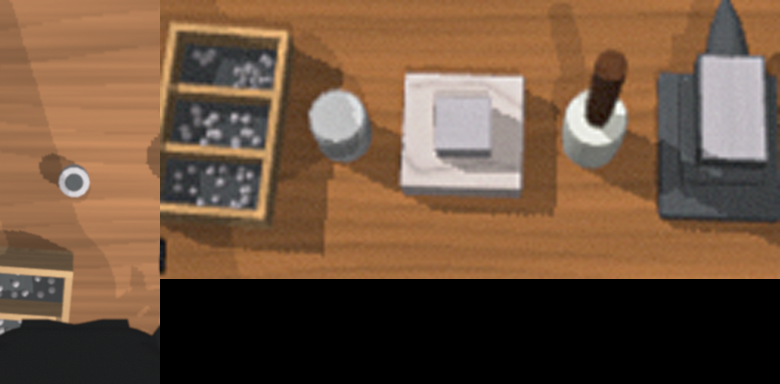

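Emit:
{"name": "servo_tool", "arguments": {"moves": [[2,0,40,0,0,0,0],[0,0,45,0,0,0,0],[0,0,35,0,0,0,0],[0,0,19,0,0,0,60],[0,0,0,0,0,0,255]], "grip_force": 40}}

```text
clock: 16.0
ee_pos: [0.4494, 0.312, -0.0011]
orientation: [0.0, 1.0, -0.002, -0.003]
contact_force: [-1.2, -1.0, -0.3]
gripper_width: 0.691
```

Emit:
{"name": "servo_tool", "arguments": {"moves": [[0,0,0,0,0,0,255],[0,0,0,0,0,0,255],[0,0,0,0,0,0,255],[0,0,0,0,0,0,255]]}}

```text
clock: 16.4
ee_pos: [0.4537, 0.3149, 0.004]
orientation: [-0.0, 1.0, 0.001, 0.002]
contact_force: [0.0, -0.9, 3.7]
gripper_width: 0.328
```

Run:
```python
from h import *
C=cam("top")
f=lambda P,z: np.mean([px2w(C,(u-160+.5)/3.1-.5+150,(v+.5)/3.1-.5+120,z)[:2] for u,v in P],0)
print("block",f([(434,93),(489,92),(491,149),(436,150)],.055),"slab",f([(405,74),(523,74),(522,185),(402,188)],.03))
print("tin",f([(337,118)],.06),"handle",f([(610,66)],.19))
```

```text
block [0.61237986 0.02844007] slab [0.61294777 0.02847323]
tin [0.61363941 0.13963268] handle [ 0.60833414 -0.08819892]
```

Emit:
{"name": "servo_tool", "arguments": {"moves": [[0,0,-35,0,0,0,255],[0,0,-40,0,0,0,255],[0,0,-35,0,0,0,255],[-20,-36,0,0,0,0,255],[-20,-36,0,0,0,0,255]]}}

```text
clock: 16.9
ee_pos: [0.4938, 0.2429, 0.1151]
orientation: [-0.002, 1.0, 0.001, 0.003]
contact_force: [-0.3, -0.8, -0.6]
gripper_width: 0.33
```

Emit:
{"name": "servo_tool", "arguments": {"moves": [[-20,-36,0,0,0,0,255],[-20,-36,0,0,0,0,255],[-20,-36,0,0,0,0,255],[-20,-36,0,0,0,0,255],[-20,-36,0,0,0,0,255]]}}

```text
clock: 17.4
ee_pos: [0.5927, 0.0606, 0.1128]
orientation: [-0.0, 1.0, 0.0, 0.0]
contact_force: [0.1, -0.5, -0.9]
gripper_width: 0.329
```

Emit:
{"name": "servo_tool", "arguments": {"moves": [[-18,-34,0,0,0,0,255],[0,0,0,0,0,0,255],[0,0,0,0,0,0,255]]}}

```text
clock: 17.7
ee_pos: [0.6103, 0.0272, 0.1125]
orientation: [0.001, 1.0, 0.0, -0.0]
contact_force: [-0.6, 0.5, -0.9]
gripper_width: 0.331
```

Run:
```python
from h import *
im,C=snap("wrist","w7.png"); s=manip.observe(); print(s["ee_pos"],s["orientation"],s["contact_force"],s["gripper_width"])
cv2.imwrite("pics/c7.png",im[:,:,::-1])
print("block corners pred",[w2px(C,(.6115+a,.0275+b,.055)).round() for a,b in((.025,.025),(.025,-.025),(-.025,-.025),(-.025,.025))])
p=s["ee_pos"]; print("die bottom ctr pred",w2px(C,p+[0,0,-.002]),w2px(C,p+[0,0,.016]))
```

```text
[0.60960095 0.02820819 0.11222625] [ 3.68177004e-04  9.99999794e-01  2.63752869e-04 -4.53919984e-04] [ 0.87384495  0.89611785 -1.01560257] 0.32951689615590873
block corners pred [array([288., 238.]), array([222., 238.]), array([220., 175.]), array([290., 174.])]
die bottom ctr pred [256.38983128 237.33319122] [256.6536315  253.17755061]
```

View pics/c7.png

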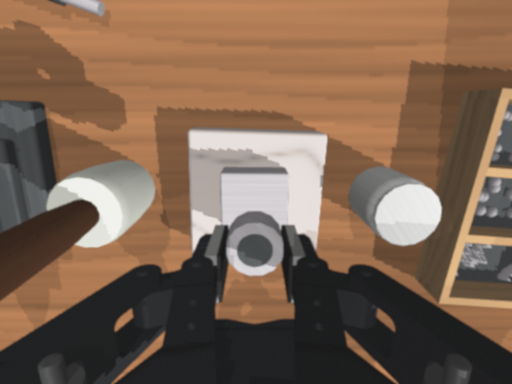

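Wrist view: the block's front edge is at v≈173 with centre u≈255, as predicted. The die is centred at (256,250), about 2–3 mm toward the robot. I nudge it forward and lower it.

Emit:
{"name": "servo_tool", "arguments": {"moves": [[-2,0,25,0,0,0,255],[0,0,18,0,0,0,255],[0,0,9,0,0,0,255],[0,0,0,0,0,0,255],[0,0,0,0,0,0,255]]}}

```text
clock: 18.25
ee_pos: [0.6123, 0.029, 0.0607]
orientation: [-0.001, 1.0, 0.0, 0.0]
contact_force: [0.6, -0.2, -0.6]
gripper_width: 0.329
```

Emit:
{"name": "servo_tool", "arguments": {"moves": [[0,0,2,0,0,0,255],[0,0,0,0,0,0,255],[0,0,0,0,0,0,255]]}}

```text
clock: 18.55
ee_pos: [0.6124, 0.0281, 0.0586]
orientation: [-0.0, 1.0, -0.0, 0.0]
contact_force: [-0.4, 0.2, -0.9]
gripper_width: 0.329
```

Emit:
{"name": "servo_tool", "arguments": {"moves": [[0,0,1,0,0,0,255],[0,0,0,0,0,0,150],[0,0,0,0,0,0,60],[0,0,0,0,0,0,0],[0,0,-20,0,0,0,0]]}}

```text
clock: 19.05
ee_pos: [0.6092, 0.0281, 0.0744]
orientation: [0.0, 1.0, 0.0, -0.003]
contact_force: [-0.1, -0.4, -0.7]
gripper_width: 0.903
```

Emit:
{"name": "servo_tool", "arguments": {"moves": [[0,0,-40,0,0,0,0],[0,0,-35,0,0,0,0],[40,-15,0,0,0,0,0],[40,-15,0,0,0,0,0],[40,-35,0,0,0,0,0]]}}

```text
clock: 19.55
ee_pos: [0.4933, -0.0341, 0.1526]
orientation: [-0.001, 1.0, 0.0, 0.0]
contact_force: [0.2, -0.0, -0.3]
gripper_width: 1.0
```

Emit:
{"name": "servo_tool", "arguments": {"moves": [[30,-40,0,0,0,0,0],[17,-40,0,0,0,0,0],[0,-34,0,0,0,0,0],[0,0,0,0,0,8.5,0],[0,0,0,0,0,8.5,0]]}}

```text
clock: 20.05
ee_pos: [0.4474, -0.1502, 0.1525]
orientation: [0.152, 0.988, -0.0, 0.0]
contact_force: [0.3, 0.6, 0.6]
gripper_width: 0.994
```

Emit:
{"name": "servo_tool", "arguments": {"moves": [[0,0,0,0,0,8.5,0],[0,0,0,0,0,8.5,0],[0,0,0,0,0,8.5,0],[0,0,0,0,0,8.5,0],[0,0,0,0,0,8.5,0]]}}

```text
clock: 20.55
ee_pos: [0.4476, -0.1489, 0.1523]
orientation: [0.499, 0.867, 0.0, 0.0]
contact_force: [0.0, -0.0, -0.4]
gripper_width: 1.001
```

Emit:
{"name": "servo_tool", "arguments": {"moves": [[0,0,0,0,0,8.5,0],[0,0,0,0,0,8.5,0],[0,0,0,0,0,8.5,0],[0,0,0,0,0,8.5,0],[0,0,0,0,0,8.5,0]]}}

```text
clock: 21.05
ee_pos: [0.4476, -0.1489, 0.1523]
orientation: [0.779, 0.627, 0.0, 0.0]
contact_force: [0.4, -0.8, -0.5]
gripper_width: 1.0
```

Emit:
{"name": "servo_tool", "arguments": {"moves": [[0,0,0,0,0,8,0],[0,0,0,0,0,0,0],[0,0,0,0,0,0,0]]}}

```text
clock: 21.35
ee_pos: [0.4476, -0.1489, 0.1523]
orientation: [0.818, 0.575, 0.0, 0.0]
contact_force: [0.9, 0.1, 0.4]
gripper_width: 1.002
```

Run:
```python
from h import *
im,C=snap("wrist","w8.png"); 
print([(np.round(d["point"],3).tolist(),round(d["score"],2)) for d in models.find_in("setter","wrist")[:4]])
im2,C2=snap("top","top8.png"); s=manip.observe()
M=R.from_quat(s["orientation"]).as_matrix(); print(s["ee_pos"],"yang",np.degrees(np.arctan2(M[1,1],M[0,1])),s["joint_positions"].round(2))
print("pred tip,end",w2px(C,(.4669,-.0914,.005)),w2px(C,(.4303,-.1922,.014)))
cv2.imwrite("pics/c8.png",np.hstack([im[:,100:420,::-1],cv2.resize(im2[120:210,200:320,::-1],(470,384),interpolation=cv2.INTER_CUBIC)]))
```

```text
[([0.446, -0.142, 0.014], 0.59)]
[ 0.44763705 -0.14885905  0.15229568] yang -19.909871636757085 [-0.41  0.11  2.05  0.    0.98 -0.07]
pred tip,end [253.04827733 117.60567264] [253.0555456  222.47993277]
```

View pics/c8.png

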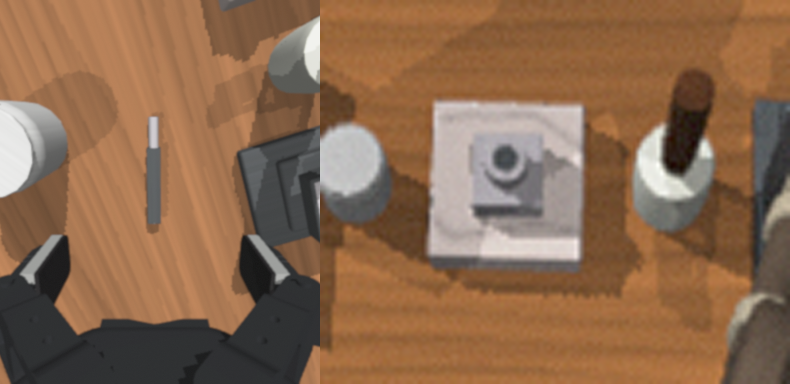

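Both views are good: the die is centred on the block, and the setter lies along the tool x axis from (253,117) to (253,224), as predicted. I descend to grip it.

Emit:
{"name": "servo_tool", "arguments": {"moves": [[0,0,40,0,0,0,0],[0,0,40,0,0,0,0],[0,0,40,0,0,0,0],[0,0,26,0,0,0,60],[0,0,0,0,0,0,150]], "grip_force": 40}}

```text
clock: 22.0
ee_pos: [0.4438, -0.1472, 0.0028]
orientation: [0.819, 0.574, -0.002, -0.004]
contact_force: [-0.0, -0.3, -0.3]
gripper_width: 0.691
```

Emit:
{"name": "servo_tool", "arguments": {"moves": [[0,0,0,0,0,0,255],[0,0,0,0,0,0,255],[0,0,0,0,0,0,255],[0,0,0,0,0,0,255],[0,0,0,0,0,0,255]]}}

```text
clock: 22.5
ee_pos: [0.4493, -0.1496, 0.0082]
orientation: [0.819, 0.574, 0.001, 0.002]
contact_force: [-0.9, 0.3, 7.3]
gripper_width: 0.148
```

Emit:
{"name": "servo_tool", "arguments": {"moves": [[0,0,-25,0,0,0,255],[0,0,-30,0,0,0,255],[0,0,0,0,0,-8.5,255],[0,0,0,0,0,-8.5,255],[0,0,0,0,0,-1,255]]}}

```text
clock: 23.0
ee_pos: [0.4479, -0.149, 0.0621]
orientation: [0.719, 0.695, 0.0, 0.001]
contact_force: [-0.1, -0.2, -1.1]
gripper_width: 0.146
```

Emit:
{"name": "servo_tool", "arguments": {"moves": [[44,16,0,0,0,0,255],[44,16,0,0,0,0,255],[44,16,0,0,0,0,255],[43,16,0,0,0,0,255],[0,0,0,0,0,0,255]]}}

```text
clock: 23.5
ee_pos: [0.5203, 0.0283, 0.062]
orientation: [0.718, 0.696, 0.002, 0.001]
contact_force: [-0.2, -0.4, -1.6]
gripper_width: 0.15
```

Run:
```python
from h import *
im,C=snap("wrist","w9.png"); s=manip.observe()
M=R.from_quat(s["orientation"]).as_matrix(); print(s["ee_pos"],"yang",np.degrees(np.arctan2(M[1,1],M[0,1])),s["contact_force"],s["gripper_width"])
print("slab front corners pred",w2px(C,(.5545,-.0258,.03)),w2px(C,(.5575,.0842,.03)))
cv2.imwrite("pics/c9.png",im[:,:,::-1])
```

```text
[0.51864578 0.02621249 0.06153399] yang -1.8493121578870302 [-0.36018692 -0.08274541 -1.46919723] 0.145865158917655
slab front corners pred [305.64172582 288.57878772] [313.3884077  129.29940591]
```

View pics/c9.png

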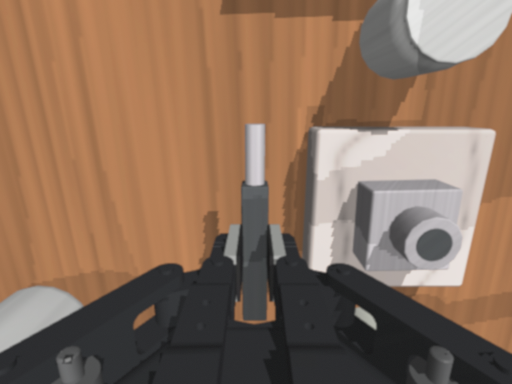

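Emit:
{"name": "servo_tool", "arguments": {"moves": [[-1,0,25,0,0,0,255],[0,0,18,0,0,0,255],[0,0,9,0,0,0,255],[0,0,1,0,0,0,255],[0,0,0,0,0,0,255]]}}

```text
clock: 24.05
ee_pos: [0.5173, 0.0219, 0.0082]
orientation: [0.72, 0.694, -0.0, -0.0]
contact_force: [-0.7, 0.1, -1.0]
gripper_width: 0.141
```

Emit:
{"name": "servo_tool", "arguments": {"moves": [[0,0,1,0,0,0,255],[0,0,0,0,0,0,190],[0,0,0,0,0,0,190],[0,0,0,0,0,0,190],[0,0,-15,0,0,0,190]]}}

```text
clock: 24.55
ee_pos: [0.5156, 0.0229, 0.0211]
orientation: [0.719, 0.695, -0.002, -0.002]
contact_force: [-0.3, -0.2, -0.6]
gripper_width: 0.255
```

Emit:
{"name": "servo_tool", "arguments": {"moves": [[0,0,-35,0,0,0,190],[0,0,-40,0,0,0,190],[0,-40,-30,0,0,0,190],[0,-40,-30,0,0,0,190],[0,-40,0,0,0,0,190]]}}

```text
clock: 25.05
ee_pos: [0.4005, 0.027, 0.1623]
orientation: [0.719, 0.695, 0.004, 0.004]
contact_force: [0.0, -0.1, 1.2]
gripper_width: 0.257
```

Emit:
{"name": "servo_tool", "arguments": {"moves": [[-45,0,0,0,0,0,190],[-45,0,0,0,0,0,190],[-45,0,0,0,0,0,190],[-45,0,0,0,0,0,190],[-45,0,0,0,0,0,190]]}}

```text
clock: 25.55
ee_pos: [0.3898, -0.1997, 0.1587]
orientation: [0.719, 0.695, 0.0, 0.001]
contact_force: [0.9, 0.6, 0.3]
gripper_width: 0.255
```

Run:
```python
from h import *
im2,C2=snap("top","top9.png"); s=manip.observe()
for q in("setter","die","block","tin","maul","pliers","spool"):print(q,[(np.round(d["point"],3).tolist(),round(d["score"],2)) for d in models.find_in(q,"top")[:3]])
im3,_=snap("scene","scene9.png")
cv2.imwrite("pics/c10.png",np.hstack([cv2.resize(im2[120:220,140:360,::-1],None,fx=2.6,fy=2.6,interpolation=cv2.INTER_CUBIC),cv2.resize(im3[130:260,200:305,::-1],(210,260))]))
```

```text
setter [([0.516, 0.02, 0.013], 0.74)]
die [([0.608, 0.027, 0.07], 0.69)]
block [([0.594, 0.023, 0.053], 0.79), ([0.371, -0.374, 0.024], 0.59)]
tin [([0.338, -0.065, 0.088], 0.92), ([0.612, 0.138, 0.06], 0.66), ([0.601, 0.027, 0.032], 0.35)]
maul [([0.599, -0.091, 0.069], 0.67)]
pliers []
spool [([0.468, 0.486, 0.069], 0.98)]
```

View pics/c10.png

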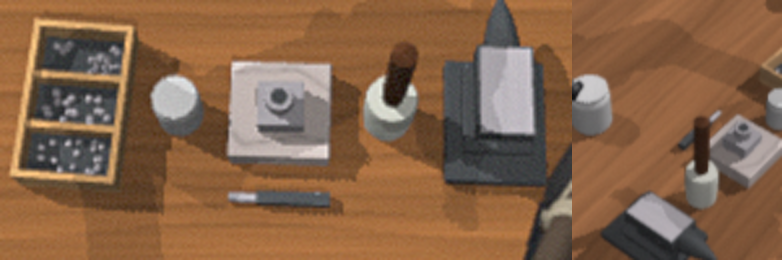

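Run:
```python
from h import *
C=cam("top")
f=lambda u,v,z: px2w(C,(u+.5)/2.6-.5+140,(v+.5)/2.6-.5+120,z)[:2].round(4)
print("setter ends",f(229,196.5,.01),f(329,196.5,.014),"die",f(279.5,97,.073),"block",f(279,105,.055),"tin",f(176,96,.06),"handle",f(404,54,.19))
print(manip.observe()["contact_force"]); print(manip.finish_job())
```

```text
setter ends [0.5195 0.0841] [ 0.5181 -0.0242] die [0.6106 0.0282] block [0.6082 0.0291] tin [0.6169 0.138 ] handle [ 0.6096 -0.0888]
[-0.50583052  0.83053541  0.1788466 ]
the job is handed in; nothing more can be done
None
```

The bench is set up for riveting and the job was handed in at about 26 s of the 128 s allowed. I can't confirm the verdict, because the hand-in reports none.

My last checks from the top camera:

| Thing | Found | Allowed |
|---|---|---|
| Block | within about 4 mm of the slab's middle | 12 mm |
| Die | within about 3 mm of the block's middle | 10 mm |
| Maul | upright, about 117 mm from both slab and anvil | 90–131 mm |
| Tin | upright, about 111 mm from both slab and tray | 90–131 mm |
| Setter | flat and parallel, middle about 92 mm before the slab's centre, centred | 77–107 mm |

The gripper was empty and clear of everything at the end.

- **Maul drop:** I let the maul go about 5 mm above the bench. It stayed upright and in place in later pictures.
- **Camera disagreement:** the wrist and top cameras differed by about 5 mm on where the slab's middle is along x. I placed things between the two readings, so the block and die figures carry a few millimetres of uncertainty.
- **Bystanders:** the spool reads unmoved. The network did not find the pliers in the last top picture, which the arm partly covered. I never moved near them.

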